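# Square a carton into the corner of a sloping labelling stand

## Task

Lay the small oblong taped carton gently on the upper part of the sloping plate, long side running up the slope, and let go well above the lower ledge so that it slides down onto the ledge by itself. Then push it sideways along the ledge, taking the sliding end stop with it, until the stop is felt to reach its hard end, and press it there with a light, steady push of about 12 N (never over 25 N) for one second. Leave the carton flat and squared into the corner of ledge and stop, and the other goods where they are.

Things in the scene. Friction and masses are not known exactly. Their poses are not given: they have to be found in the camera images.
- carton_center (a point): Small sealed cardboard carton, 100 x 56 x 40 mm (its own x, y, z), 0.25 to 0.5 kg, lying flat on the table with a strip of tape along the middle of its top, parallel to its long side. The point is its centre, 20 mm above its underside; its x axis is along the long side, z up. It can be gripped across its 56 mm width.
- plate: Slick metal plate of the stand, fixed, tilted 25 degrees, rising away from the robot; a carton let go on it slides down by itself, but not sideways. Origin: on its top surface at the lower edge, against the ledge's inner face, midway along the ledge, 35 mm above the table. x points up the slope, y level along the ledge, z square to the plate. The top reaches 240 mm up the slope and 150 mm to either side.
- ledge: Ledge, fixed: upright strip along the whole lower edge of the plate, 300 mm long, 12 mm thick, 20 mm high over the plate. Same origin and axes as the plate; its inner face is at x = 0. One short end of the carton comes to rest on it. Pushing the carton along it takes 2 to 5 N.
- stop: Sliding end stop: steel bar lying up the slope, 24 mm wide, 90 long, 31 high over the plate, plus 8 mm bolt heads. It slides in +y along the ledge (drag 1.5 N, stays put) for 7 to 25 mm to a rigid set screw whose place is not measured: feel for it. Origin: corner of its working face, ledge and plate top; axes level, y as the plate's. The face looks to -y; the carton's long side goes flat against it.
- tin: Bystander: low round food tin, 82 mm in diameter, 36 mm high, on the table. Origin: centre of its underside.
- tea_box: Bystander: square plain cardboard box without tape, 75 x 75 x 60 mm, on the table. Origin: centre of its underside.
- jar: Bystander: upright jar, 68 mm in diameter, 95 mm high, on the table. Origin: centre of its underside.
Not all that is in view belongs to the job. Leave any blue or purple look-alike of the part that bears carton_center alone.

How it is judged:
By the outcome, as a careful person would: the job done as asked, in the order asked, and still so for the second after the job is handed in, with the robot touching nothing.
It also fails if it takes over 72 s, if anything falls off the work surface, if the arm or the gripper's body presses on something with over 40 N, if the wrist force passes 120 N, or if a joint passes its speed limit or range.

## Robot

A 6-joint arm with a two-finger parallel gripper is mounted at the origin on the work surface. World frame = base frame: x ahead of the robot, y to its left, z up, the work surface at z = 0. Lengths are in mm, angles in rad, forces in N, time in s.
With the tool pointing down it reaches from about 275 to 1000 mm from the base axis. Payload 8.4 kg.
Tool frame: the origin (TCP) lies midway between the tips of the shut fingers; the grasp point (between the pads) lies grip_depth behind it (grip_depth is the distance from the TCP to the grasp point, in mm); z points along the fingers, y is the line along which they close (so a half turn about z gives the same grasp; the last joint's range is limited). The gripper opens to 85 mm and grips with 20 to 120 N. Pads are 22 mm wide; open, the fingers measure 114 mm over their backs; the gripper's body (76 mm by 85 mm) begins 54 mm behind the grasp point. The pads swing forward as they close: fully open they stand 13 mm farther back than shut.
Start: joints at [1.286, 0.353, 1.633, -0, 1.155, -0.002], TCP at [174.402, 600.177, 231.281] pointing down, gripper open.
Joint ranges: [-2.63, 2.63], [-0.92, 2.1], [0.06, 2.66], [-1.3, 4.44], [0, 2.69], [-3.02, 3.02]. Speed limits (rad/s): [2.22, 2.22, 2.79, 3.14, 3.14, 3.14].

## Interface

Orientations are given as [roll, pitch, yaw] about the fixed x, y, z axes, in that order (R = Rz(yaw) Ry(pitch) Rx(roll)).
In Python, from rig import * gives the robot as it stands.
- The arm moves only by the shell command python3 -m creep 'ROWS' [FORCE]. ROWS is JSON, a list of rows, each an object of numbers: "x", "y", "z": the shift along the tool's x, y, z in mm; "rx", "ry", "rz": the turn, a rotation vector about the tool's x, y, z in rad; "hand": the finger opening in mm, from 0 to 85.4. A call has 1 to 20 rows; each row shifts and turns the commanded pose from where the row before left it, along the tool's axes as they then stand; what a row does not reach is not made up. A row lasts 1/8 s, in which the tool goes at most 62.5 mm and 10.7 degrees, less where a joint would pass 70% of its speed; a pose out of reach is approached as far as the arm can. A call with a gripper value outside its range is refused whole. The fingers move at their own pace and stop on an object; FORCE is the grip in N (left out, the last holds). Time passes only in rows, so rows that do not move let the fingers close. It gives the time, the measured TCP pose, the force, the opening and the grip force at its end, in the units of the state.
- sense(): the state, without advancing time (a new reading comes with each control period).
- grab_frame(name): name is "scene" or "top"; returns the picture (400x640x3 uint8, red, green, blue); there is no depth.
- get_calibration(name): a dict with "K" (3x3 intrinsics, pixels), "k1" (the pictures are not rectified: a ray, as slopes to the right and down, at radius r is drawn at 1 + k1 r^2 times it, then the intrinsics apply), "R" (3x3) and "t" (3): a world point X has camera coordinates R X + t. Camera axes: x right, y down, z forward; pixel columns grow to the right and rows downward; lengths in mm; the calibration is good to about 2 mm. A picture is of the moment at which its call begins. get_calibration takes no time and is no camera call.
- sign_off(): hands the job in; it is judged then, once.
The state is a dict: "clock": time; "qpos": joint angles; "qvel": joint speeds; "joint_efforts": joint torques, N m; "eef_pos": TCP position; "tcp_rot": TCP orientation; "contact_force": force on the tool from outside, world axes, zero at the start; "wrist_torque": the same for the moment, N m; "opening": opening from 0.0 (shut) to 1.0 (fully open); "grasp_force": force on a finger pad.
Only numpy, scipy, OpenCV 4.12 (cv2) and the standard library are available. Lean on these libraries where they do the work, as an engineer would, in place of code of your own. Each camera call takes 0.05 s, during which the arm holds its last target. There are 200 camera calls.

## Working session

There is one attempt and no reset: what is moved stays moved. The work goes in short steps, Python scripts to look and compute and a shell command to move; the robot and the scene stay as the last step left them, time stands still between calls to the robot, and variables do not carry over. Pictures are saved under pics/ and viewed, at most 10 in all, crops included, and the job is handed in when it is done.

```bash
mkdir -p pics; ls
python3 - <<'E'
from rig import *
import cv2
for n in("scene","top"):
    cv2.imwrite(f"pics/{n}0.png",grab_frame(n)[:,:,::-1]); c=get_calibration(n); print(n,c)
print(sense())
E
```

```text
pics
scene {'K': array([[517.34034581,   0.        , 329.11379132],
       [  0.        , 517.34034581, 191.48264149],
       [  0.        ,   0.        ,   1.        ]]), 'k1': -0.12981467366498456, 'R': array([[ 0.56281602,  0.82627995, -0.02235103],
       [ 0.42520297, -0.31260112, -0.84940154],
       [-0.70883042,  0.46855307, -0.5272736 ]]), 't': array([-225.79591062, -152.02015422, 1658.51332575])}
top {'K': array([[438.1924196 ,   0.        , 320.52047285],
       [  0.        , 438.1924196 , 195.23856418],
       [  0.        ,   0.        ,   1.        ]]), 'k1': -0.07483075506290932, 'R': array([[ 1.59471281e-02, -9.99866760e-01,  3.48597101e-03],
       [-9.75851925e-01, -1.63235329e-02, -2.17822320e-01],
       [ 2.17850201e-01,  7.18489237e-05, -9.75982215e-01]]), 't': array([ -46.25323586,  469.51382082, 1274.85190996])}
{'clock': 0.1, 'qpos': array([ 1.28559917e+00,  3.53585526e-01,  1.63407665e+00,  7.85089862e-06,
        1.15517077e+00, -2.39963947e-03]), 'qvel': array([ 1.66997048e-03, -1.72120788e-03, -3.87322777e-03,  4.82876012e-05,
        9.80309641e-04,  6.85037045e-04]), 'joint_efforts': array([-6.27218415e-04, -6.06358624e+01, -3.42819750e+01, -1.74039513e-05,
        3.88097571e-03,  1.14152246e-05]), 'eef_pos': array([174.27898726, 599.76422532, 230.62537248]), 'tcp_rot': array([-3.14035238e+00, -1.01547951e-05,  2.85879195e+00]), 'contact_force': array([0.84368126, 0.13431146, 0.02408972]), 'wrist_torque': array([-0.02073226,  0.0526996 ,  0.0623531 ]), 'grasp_force': 0.0, 'opening': 1.0017568051152643}
```

View pics/scene0.png

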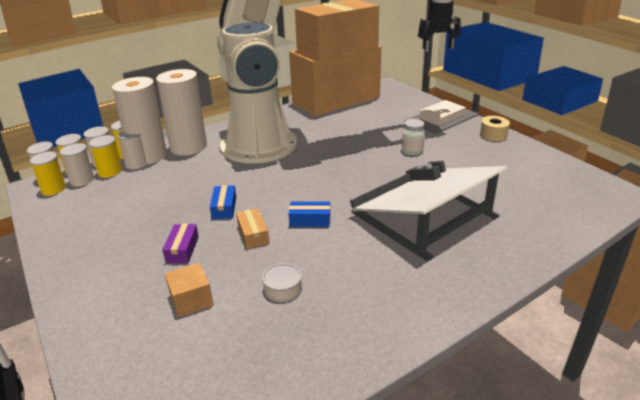

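View pics/top0.png

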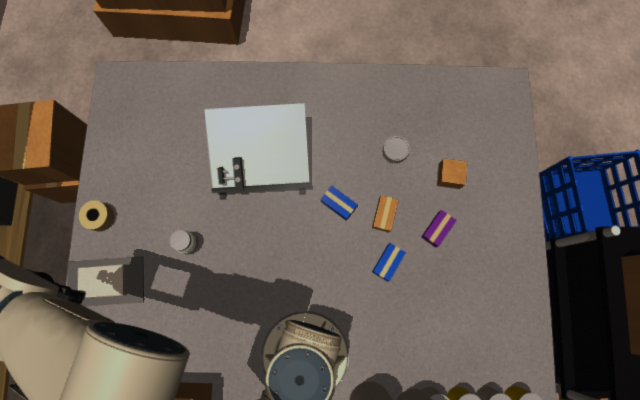

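The top view shows brown boxes at (386,213), with tape, oblong, and (453,173), square, untaped, which is the tea box. The blue cartons at (339,202) and (389,262) and the purple one at (439,228) are look-alikes. The brown taped carton at (386,213) fits the description. The stop is at top (237,170) on the plate. Next I'll measure and confirm in a crop.

```bash
cat > h.py <<'E'
from rig import *
import numpy as np, cv2
def ray(n,p):
    c=get_calibration(n);K,k=c["K"],c["k1"];R=np.array(c["R"]);t=np.array(c["t"])
    u=cv2.undistortPoints(np.array(p,float).reshape(-1,1,2),K,np.array([k,0,0,0.])).reshape(-1,2)
    return -R.T@t,np.c_[u,np.ones(len(u))]@R
def onz(n,p,z):
    o,d=ray(n,p); return o+d*((z-o[2])/d[:,2])[:,None]
def onplane(n,p,q,nn):
    o,d=ray(n,p); return o+d*(((q-o)@nn)/(d@nn))[:,None]
def proj(n,X):
    c=get_calibration(n); R=np.array(c["R"]);t=np.array(c["t"])
    return cv2.projectPoints(np.array(X,float).reshape(-1,1,3),cv2.Rodrigues(R)[0],t,c["K"],np.array([c["k1"],0,0,0.]))[0].reshape(-1,2)
def two(p,q):
    o1,d1=ray("scene",[p]);o2,d2=ray("top",[q]);d1,d2=d1[0],d2[0]
    s=np.linalg.lstsq(np.c_[d1,-d2],o2-o1,rcond=None)[0]
    return (o1+s[0]*d1+o2+s[1]*d2)/2,np.linalg.norm(o1+s[0]*d1-o2-s[1]*d2)
E
python3 - <<'E'
from h import *
im=cv2.imread("pics/top0.png"); hsv=cv2.cvtColor(im,cv2.COLOR_BGR2HSV)
m=cv2.inRange(hsv,(5,70,110),(30,255,255)); m[:,:320]=0;m[:120]=0;m[300:]=0;m[:,500:]=0
m=cv2.morphologyEx(m,cv2.MORPH_CLOSE,np.ones((5,5)))
for c in cv2.findContours(m,0,2)[0]:
    if cv2.contourArea(c)<100: continue
    b=cv2.boxPoints(cv2.minAreaRect(c)); X=onz("top",b,40)
    print(b.round(1).tolist(),X.round(0)[:,:2].tolist(),X.mean(0).round(1), [np.linalg.norm(X[i]-X[i-1]).round() for i in range(2)])
# plate
s=cv2.inRange(im,(170,170,150),(255,255,255)); s[:,330:]=0;s[:90]=0;s[200:]=0;s[:,:190]=0
c=max(cv2.findContours(s,0,2)[0],key=cv2.contourArea); print(cv2.approxPolyDP(cv2.convexHull(c),5,True).reshape(-1,2).tolist())
a=cv2.resize(im[85:205,190:330],None,fx=5,fy=5,interpolation=2);b=cv2.resize(im[180:260,350:410],None,fx=5,fy=5,interpolation=2)
sc=cv2.imread("pics/scene0.png")
g=np.zeros((600,700+0,3),np.uint8);cv2.imwrite("pics/cropA.png",a)
d=cv2.resize(sc[150:270,340:520],None,fx=3,fy=3,interpolation=2)
o=np.zeros((400,300+540,3),np.uint8);o[:,:300]=b;o[:360,300:]=d;cv2.imwrite("pics/cropB.png",o[:, :800])
E
```

```text
[[428.79998779296875, 239.5], [447.29998779296875, 212.5], [451.0, 215.10000610351562], [432.5, 242.10000610351562]] [[342.0, -366.0], [425.0, -426.0], [418.0, -437.0], [334.0, -377.0]] [ 379.8 -401.8   40. ] [np.float64(13.0), np.float64(103.0)]
[[372.79998779296875, 226.3000030517578], [380.3999938964844, 194.39999389648438], [398.5, 198.6999969482422], [390.8999938964844, 230.6999969482422]] [[380.0, -198.0], [479.0, -222.0], [466.0, -277.0], [367.0, -252.0]] [ 422.8 -237.3   40. ] [np.float64(56.0), np.float64(102.0)]
[[439.79998779296875, 180.6999969482422], [443.1000061035156, 157.60000610351562], [468.29998779296875, 161.1999969482422], [465.0, 184.3000030517578]] [[525.0, -407.0], [600.0, -421.0], [590.0, -501.0], [515.0, -486.0]] [ 557.8 -453.9   40. ] [np.float64(79.0), np.float64(76.0)]
[[303, 104], [307, 180], [213, 186], [205, 110]]
```

View pics/cropA.png

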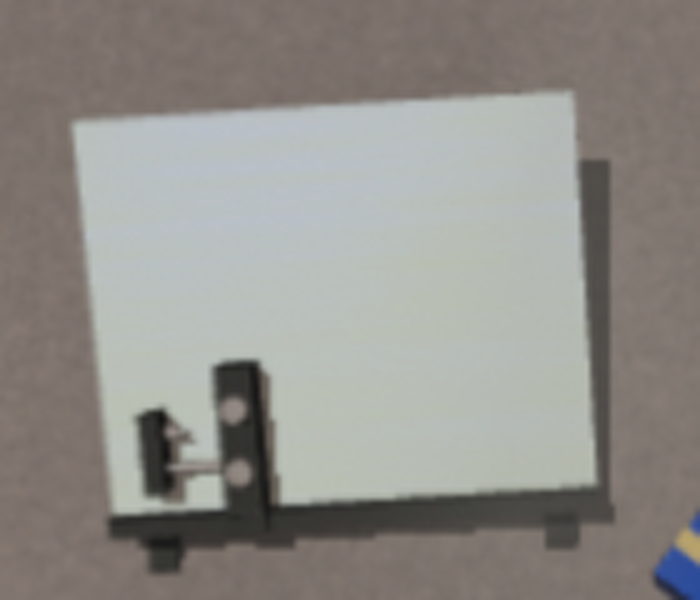

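View pics/cropB.png

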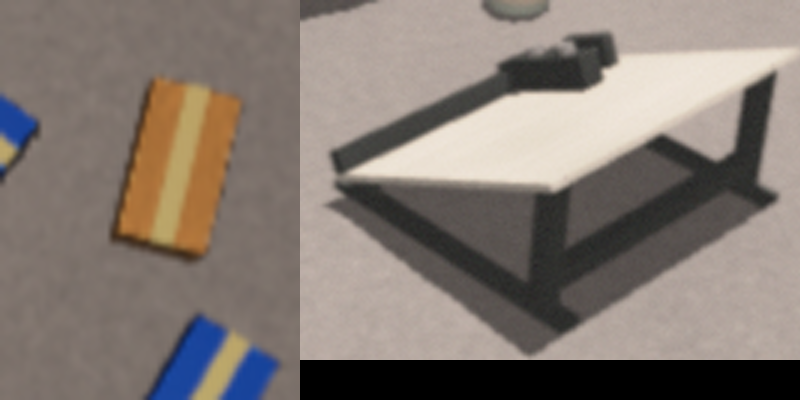

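Crop A: the stop's working-face top edge runs from about (258,362) to (266,505) in the crop, and the plate corners are clear. Crop B: the carton at top (386,213) is brown, oblong and has tape along its length, so it is confirmed as the target.

```bash
cat >> h.py <<'E'
from scipy.spatial.transform import Rotation as Ro
a=np.radians(25)
U=onz("top",[(204.6,109.4),(304.6,103.4)],35+240*np.sin(a))
ey=U[0]-U[1];ey/=np.linalg.norm(ey); h=np.array([ey[1],-ey[0],0])
ex=h*np.cos(a)+np.array([0,0,np.sin(a)]); n=np.cross(ex,ey); P0=U.mean(0)-240*ex
A=np.c_[ex,ey,n]
def delta(pos,R):   # shift in current tool axes and rotvec from current to goal
    s=sense();Rc=Ro.from_euler("xyz",s["tcp_rot"])
    return Rc.inv().apply(np.array(pos)-s["eef_pos"]).round(1),(Rc.inv()*R).as_rotvec().round(3)
E
python3 - <<'E'
from h import *
import rig
print([ (k,getattr(rig,k)) for k in dir(rig) if 'grip' in k.lower() or 'depth' in k.lower()])
print("len",np.linalg.norm(U[0]-U[1]),"P0",P0,"yaw",np.arctan2(h[1],h[0]))
L=onplane("top",[(309.6,182.4),(212.4,188)],P0+20*n,n); print("ledge pts in plate",((L-P0)@A).round(1))
S=onplane("top",[(241.6,157.4),(243.4,188)],P0+31*n,n); print("stop",((S-P0)@A).round(1))
for z in [0]: print("tin,jar", onz("top",[(397,149)],36).round(),onz("top",[(181,240)],95).round())
# carton check in scene view
C=[[380,-198,40],[479,-222,40],[466,-277,40],[367,-252,40]];print(proj("scene",C).round(1).tolist())
im=cv2.imread("pics/scene0.png");m=cv2.inRange(cv2.cvtColor(im,cv2.COLOR_BGR2HSV),(5,70,110),(30,255,255))[200:255,232:275]
p=cv2.findNonZero(m).reshape(-1,2)+[232,200];print(p.min(0),p.max(0))
print(delta([423,-237,230],Ro.from_euler("xyz",[np.pi,0,np.pi-.24])))
E
```

```text
[('grip_depth', 18.700000000000003)]
len 298.8082997335476 P0 [502.42734669 145.49766007  35.        ] yaw 0.0771607448798684
ledge pts in plate [[   3.8 -150.3   20. ]
 [   4.2  146.    20. ]]
stop [[93.5 47.  31. ]
 [ 0.7 50.  31. ]]
tin,jar [[ 627. -277.   36.]] [[322. 361.  95.]]
[[257.7, 206.6], [268.4, 229.1], [244.5, 234.7], [235.7, 211.5]]
[236 208] [268 248]
(array([-472.3, -734.1,    1.5]), array([-0.001, -0.   , -0.043]))
```

```bash
python3 -m creep '[{"x":-31.5,"y":-49,"rz":-0.003,"hand":85},{"x":-31.5,"y":-49,"rz":-0.003},{"x":-31.5,"y":-49,"rz":-0.003},{"x":-31.5,"y":-49,"rz":-0.003},{"x":-31.5,"y":-49,"rz":-0.003},{"x":-31.5,"y":-49,"rz":-0.003},{"x":-31.5,"y":-49,"rz":-0.003},{"x":-31.5,"y":-49,"rz":-0.003},{"x":-31.5,"y":-49,"rz":-0.003},{"x":-31.5,"y":-49,"rz":-0.003},{"x":-31.5,"y":-49,"rz":-0.003},{"x":-31.5,"y":-49,"rz":-0.003},{"x":-31.5,"y":-49,"rz":-0.003},{"x":-31.5,"y":-49,"rz":-0.004},{"z":20},{"z":40},{"z":40},{}]'
python3 - <<'E'
from h import *
print(delta([423,-237,8],Ro.from_euler("xyz",[np.pi,0,np.pi-.24])), sense()["contact_force"])
E
```

```text
(array([-472.3, -733.8,  223.5]), array([-0.001, -0.   , -0.043])) [0.84368126 0.13431146 0.02408972]schema error: expected keys x, y, z, rx, ry, rz, hand
```

```bash
python3 -m creep '[{"x":-31.5,"y":-49,"z":0,"rx":0,"ry":0,"rz":-0.003,"hand":85},{"x":-31.5,"y":-49,"z":0,"rx":0,"ry":0,"rz":-0.003,"hand":85},{"x":-31.5,"y":-49,"z":0,"rx":0,"ry":0,"rz":-0.003,"hand":85},{"x":-31.5,"y":-49,"z":0,"rx":0,"ry":0,"rz":-0.003,"hand":85},{"x":-31.5,"y":-49,"z":0,"rx":0,"ry":0,"rz":-0.003,"hand":85},{"x":-31.5,"y":-49,"z":0,"rx":0,"ry":0,"rz":-0.003,"hand":85},{"x":-31.5,"y":-49,"z":0,"rx":0,"ry":0,"rz":-0.003,"hand":85},{"x":-31.5,"y":-49,"z":0,"rx":0,"ry":0,"rz":-0.003,"hand":85},{"x":-31.5,"y":-49,"z":0,"rx":0,"ry":0,"rz":-0.003,"hand":85},{"x":-31.5,"y":-49,"z":0,"rx":0,"ry":0,"rz":-0.003,"hand":85},{"x":-31.5,"y":-49,"z":0,"rx":0,"ry":0,"rz":-0.003,"hand":85},{"x":-31.5,"y":-49,"z":0,"rx":0,"ry":0,"rz":-0.003,"hand":85},{"x":-31.5,"y":-49,"z":0,"rx":0,"ry":0,"rz":-0.003,"hand":85},{"x":-31.5,"y":-49,"z":0,"rx":0,"ry":0,"rz":-0.004,"hand":85},{"x":0,"y":0,"z":20,"rx":0,"ry":0,"rz":0,"hand":85},{"x":0,"y":0,"z":40,"rx":0,"ry":0,"rz":0,"hand":85},{"x":0,"y":0,"z":40,"rx":0,"ry":0,"rz":0,"hand":85},{"x":0,"y":0,"z":0,"rx":0,"ry":0,"rz":0,"hand":85}]'
python3 - <<'E'
from h import *
print(delta([423,-237,8],Ro.from_euler("xyz",[np.pi,0,np.pi-.24])), sense()["contact_force"])
E
```

```text
clock: 2.35
eef_pos: [419.4, -176.0, 129.1]
tcp_rot: [3.141, -0.006, 2.902]
contact_force: [-0.3, 1.2, -0.3]
opening: 0.992
grasp_force: 0.0
(array([-18.7, -58.5, 120.9]), array([ 0.001, -0.006,  0.   ])) [-0.28787206  1.23197488 -0.33635187]
```

```bash
python3 -m creep '[{"x":-9,"y":-29,"z":5,"rx":0,"ry":-0.003,"rz":0,"hand":80},{"x":-9.7,"y":-29.5,"z":5,"rx":0,"ry":-0.003,"rz":0,"hand":80},{"x":0,"y":0,"z":25,"rx":0,"ry":0,"rz":0,"hand":80},{"x":0,"y":0,"z":25,"rx":0,"ry":0,"rz":0,"hand":80},{"x":0,"y":0,"z":20,"rx":0,"ry":0,"rz":0,"hand":80},{"x":0,"y":0,"z":20,"rx":0,"ry":0,"rz":0,"hand":80},{"x":0,"y":0,"z":10,"rx":0,"ry":0,"rz":0,"hand":80},{"x":0,"y":0,"z":8,"rx":0,"ry":0,"rz":0,"hand":80},{"x":0,"y":0,"z":0,"rx":0,"ry":0,"rz":0,"hand":80}]'
python3 - <<'E'
from h import *
print(delta([423,-237,8],Ro.from_euler("xyz",[np.pi,0,np.pi-.24])))
s=np.hstack([grab_frame("scene")[190:290,190:330,::-1],grab_frame("top")[170:270,320:460,::-1]])
cv2.imwrite("pics/pick.png",cv2.resize(s,None,fx=2.8,fy=2.8,interpolation=2))
E
```

```text
clock: 3.48
eef_pos: [426.7, -238.4, 13.5]
tcp_rot: [-3.142, 0.006, 2.902]
contact_force: [-0.2, 0.2, -0.4]
opening: 0.938
grasp_force: 0.0
(array([3.9, 0.5, 5.5]), array([0.   , 0.006, 0.   ]))
```

View pics/pick.png

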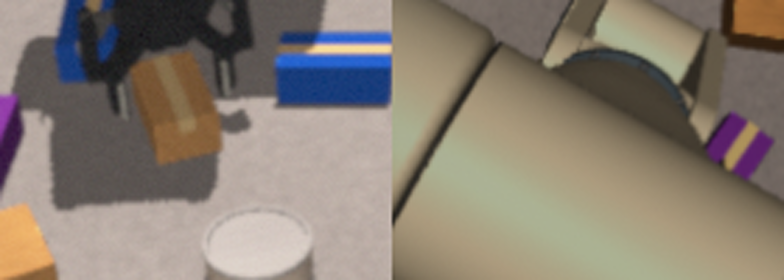

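The scene crop shows the brown carton between the fingers, which are at (120,95) and (228,80). Both blue cartons are clear of them. Closing now.

```bash
python3 -m creep '[{"x":2,"y":0,"z":2,"rx":0,"ry":0.003,"rz":0,"hand":80},{"x":1,"y":0,"z":2,"rx":0,"ry":0.003,"rz":0,"hand":50},{"x":0,"y":0,"z":0,"rx":0,"ry":0,"rz":0,"hand":50},{"x":0,"y":0,"z":0,"rx":0,"ry":0,"rz":0,"hand":50},{"x":0,"y":0,"z":0,"rx":0,"ry":0,"rz":0,"hand":50},{"x":0,"y":0,"z":0,"rx":0,"ry":0,"rz":0,"hand":50},{"x":0,"y":0,"z":0,"rx":0,"ry":0,"rz":0,"hand":50},{"x":0,"y":0,"z":0,"rx":0,"ry":0,"rz":0,"hand":50}]' 40
```

```text
clock: 4.58
eef_pos: [423.5, -237.5, 9.3]
tcp_rot: [3.142, -0.0, 2.902]
contact_force: [-1.8, 0.4, 4.3]
opening: 0.655
grasp_force: 43.4
```

```bash
python3 -m creep '[{"x":0,"y":0,"z":-10,"rx":0,"ry":0,"rz":0,"hand":50},{"x":0,"y":0,"z":-25,"rx":0,"ry":0,"rz":0,"hand":50},{"x":0,"y":0,"z":-45,"rx":0,"ry":0,"rz":0,"hand":50},{"x":0,"y":0,"z":-45,"rx":0,"ry":0,"rz":0,"hand":50},{"x":0,"y":0,"z":-45,"rx":0,"ry":0,"rz":0,"hand":50},{"x":0,"y":0,"z":-40,"rx":0,"ry":0,"rz":0,"hand":50},{"x":0,"y":0,"z":0,"rx":0,"ry":0,"rz":0,"hand":50}]'
python3 - <<'E'
from h import *
Rg=Ro.from_matrix(np.c_[-ex,ey,-n])
print(delta(P0+A@[167,0,70],Rg))
s=sense();Rc=Ro.from_euler("xyz",s["tcp_rot"]);print((P0+A@[167,0,70]), ((Rc.inv()*Rg).as_euler("xyz")), s["grasp_force"],s["contact_force"])
E
```

```text
clock: 5.45
eef_pos: [425.4, -238.5, 222.5]
tcp_rot: [-3.14, 0.006, 2.902]
contact_force: [-0.5, 0.3, -2.5]
opening: 0.642
grasp_force: 43.9
(array([-99. , 429.4,  53.4]), array([-0.072, -0.427, -0.311]))
[623.83515233 154.88421268 169.0187948 ] [-0.00396143 -0.43079352 -0.31522399] 43.90408515930176 [-0.47204404  0.27959523 -2.47615202]
```

```bash
python3 -m creep '[{"x":0,"y":20,"z":0,"rx":-0.0144,"ry":-0.0854,"rz":-0.0622,"hand":50},{"x":0,"y":40,"z":0,"rx":-0.0144,"ry":-0.0854,"rz":-0.0622,"hand":50},{"x":0,"y":40,"z":0,"rx":-0.0144,"ry":-0.0854,"rz":-0.0622,"hand":50},{"x":0,"y":40,"z":0,"rx":-0.0144,"ry":-0.0854,"rz":-0.0622,"hand":50},{"x":0,"y":30,"z":0,"rx":-0.0144,"ry":-0.0854,"rz":-0.0622,"hand":50},{"x":0,"y":0,"z":0,"rx":0,"ry":0,"rz":0,"hand":50}]'
python3 - <<'E'
from h import *
Rg=Ro.from_matrix(np.c_[-ex,ey,-n])
print(delta(P0+A@[167,0,70],Rg))
E
```

```text
clock: 6.2
eef_pos: [438.6, -67.2, 219.4]
tcp_rot: [3.136, 0.428, -3.065]
contact_force: [-0.0, -0.2, -2.6]
opening: 0.647
grasp_force: 43.9
(array([-162.6,  206.5,  130.7]), array([ 0.006, -0.008, -0.   ]))
```

```bash
python3 -m creep '[{"x":-23,"y":29.5,"z":5,"rx":0.001,"ry":-0.001,"rz":0,"hand":50},{"x":-23,"y":29.5,"z":15,"rx":0.001,"ry":-0.001,"rz":0,"hand":50},{"x":-23,"y":29.5,"z":20,"rx":0.001,"ry":-0.002,"rz":0,"hand":50},{"x":-23,"y":29.5,"z":20,"rx":0.001,"ry":-0.001,"rz":0,"hand":50},{"x":-23,"y":29.5,"z":20,"rx":0.001,"ry":-0.001,"rz":0,"hand":50},{"x":-23,"y":29.5,"z":25,"rx":0.001,"ry":-0.001,"rz":0,"hand":50},{"x":-23,"y":29.5,"z":25,"rx":0,"ry":-0.001,"rz":0,"hand":50},{"x":0,"y":0,"z":20,"rx":0,"ry":0,"rz":0,"hand":50},{"x":0,"y":0,"z":10,"rx":0,"ry":0,"rz":0,"hand":50},{"x":0,"y":0,"z":0,"rx":0,"ry":0,"rz":0,"hand":50}]'
python3 - <<'E'
from h import *
Rg=Ro.from_matrix(np.c_[-ex,ey,-n])
print(delta(P0+A@[167,0,9.3],Rg),sense()["contact_force"])
s=grab_frame("scene")[100:270,320:540,::-1]
cv2.imwrite("pics/place.png",cv2.resize(s,None,fx=3.5,fy=3.5,interpolation=2))
E
```

```text
clock: 7.45
eef_pos: [638.3, 151.9, 143.1]
tcp_rot: [-3.139, 0.436, -3.067]
contact_force: [-0.2, 0.2, -3.3]
opening: 0.647
grasp_force: 44.1
(array([ 1.9,  4.2, 31.2]), array([-0.004,  0.   , -0.002])) [-0.24179637  0.21236419 -3.27049948]
```

View pics/place.png

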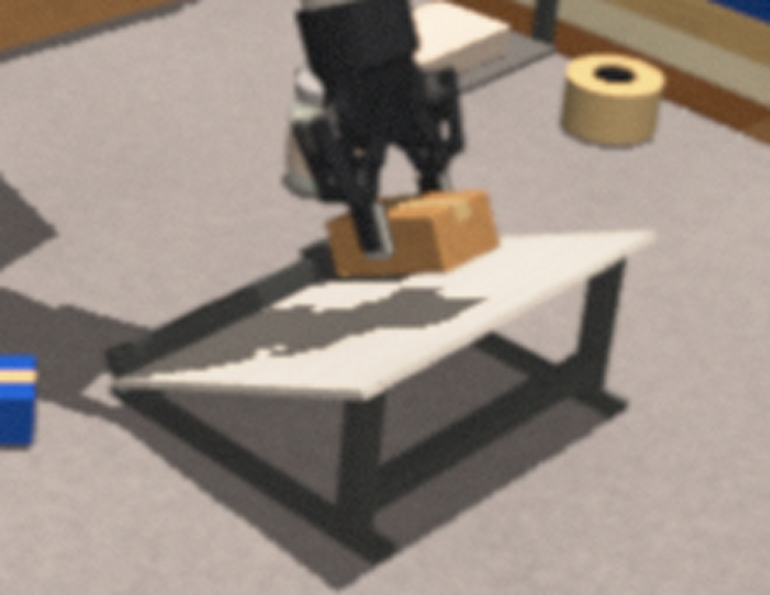

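The carton (crop (415,240)) is held over the upper plate, parallel to it and about 30 mm clear. Lowering to contact.

```bash
python3 -m creep '[{"x":0,"y":2,"z":10,"rx":0,"ry":0,"rz":0,"hand":50},{"x":0,"y":0,"z":8,"rx":0,"ry":0,"rz":0,"hand":50},{"x":0,"y":0,"z":5,"rx":0,"ry":0,"rz":0,"hand":50},{"x":0,"y":0,"z":3,"rx":0,"ry":0,"rz":0,"hand":50},{"x":0,"y":0,"z":0,"rx":0,"ry":0,"rz":0,"hand":50}]';python3 -m creep '[{"x":0,"y":0,"z":1,"rx":0,"ry":0,"rz":0,"hand":50},{"x":0,"y":0,"z":1,"rx":0,"ry":0,"rz":0,"hand":50}]';  python3 - <<'E'
from h import *
Rg=Ro.from_matrix(np.c_[-ex,ey,-n])
print(delta(P0+A@[167,0,9.3],Rg),sense()["contact_force"])
E
```

```text
clock: 8.12
eef_pos: [649.8, 155.6, 120.9]
tcp_rot: [-3.14, 0.439, -3.066]
contact_force: [-0.1, 0.1, -2.7]
opening: 0.647
grasp_force: 44.3
clock: 8.38
eef_pos: [650.8, 155.7, 119.5]
tcp_rot: [-3.14, 0.44, -3.066]
contact_force: [-0.5, 0.3, -4.1]
opening: 0.654
grasp_force: 44.3
(array([3.5, 1.3, 4.5]), array([-0.003,  0.003, -0.002])) [-0.5281648   0.31492015 -4.0714718 ]
```

```bash
for i in 1 ; do python3 -m creep '[{"x":0,"y":0,"z":1,"rx":0,"ry":0,"rz":0,"hand":50},{"x":0,"y":0,"z":1,"rx":0,"ry":0,"rz":0,"hand":50}]'; python3 -m creep '[{"x":0,"y":0,"z":0.5,"rx":0,"ry":0,"rz":0,"hand":50},{"x":0,"y":0,"z":0.5,"rx":0,"ry":0,"rz":0,"hand":50}]'; done
```

```text
clock: 8.62
eef_pos: [651.6, 155.7, 117.5]
tcp_rot: [-3.14, 0.439, -3.066]
contact_force: [0.1, 0.7, -2.8]
opening: 0.646
grasp_force: 44.3
clock: 8.88
eef_pos: [652.0, 155.8, 116.6]
tcp_rot: [-3.14, 0.439, -3.066]
contact_force: [-0.2, -0.6, -2.5]
opening: 0.652
grasp_force: 44.3
```

```bash
python3 -m creep '[{"x":0,"y":0,"z":1,"rx":0,"ry":0,"rz":0,"hand":50},{"x":0,"y":0,"z":0.5,"rx":0,"ry":0,"rz":0,"hand":50}]'; python3 -m creep '[{"x":0,"y":0,"z":0.5,"rx":0,"ry":0,"rz":0,"hand":50},{"x":0,"y":0,"z":0.5,"rx":0,"ry":0,"rz":0,"hand":50}]'
```

```text
clock: 9.12
eef_pos: [652.6, 155.8, 115.2]
tcp_rot: [-3.14, 0.439, -3.066]
contact_force: [-0.3, -0.1, -3.2]
opening: 0.648
grasp_force: 44.3
clock: 9.38
eef_pos: [653.1, 155.8, 114.3]
tcp_rot: [-3.14, 0.439, -3.066]
contact_force: [0.3, 0.1, -3.5]
opening: 0.651
grasp_force: 44.3
```

```bash
python3 -m creep '[{"x":0,"y":0,"z":0.5,"rx":0,"ry":0,"rz":0,"hand":50},{"x":0,"y":0,"z":0.5,"rx":0,"ry":0,"rz":0,"hand":50}]'; python3 -m creep '[{"x":0,"y":0,"z":0.5,"rx":0,"ry":0,"rz":0,"hand":50},{"x":0,"y":0,"z":0.5,"rx":0,"ry":0,"rz":0,"hand":50}]'
```

```text
clock: 9.62
eef_pos: [653.2, 155.9, 114.2]
tcp_rot: [-3.14, 0.439, -3.066]
contact_force: [-12.1, -1.3, 13.5]
opening: 0.649
grasp_force: 46.7
clock: 9.88
eef_pos: [653.3, 155.8, 114.1]
tcp_rot: [-3.14, 0.44, -3.067]
contact_force: [-23.0, -2.8, 26.5]
opening: 0.649
grasp_force: 48.6
```

```bash
python3 -m creep '[{"x":0,"y":0,"z":0.5,"rx":0,"ry":0,"rz":0,"hand":50},{"x":0,"y":0,"z":0.5,"rx":0,"ry":0,"rz":0,"hand":50}]'
```

```text
clock: 10.12
eef_pos: [653.3, 155.8, 114.0]
tcp_rot: [-3.14, 0.44, -3.067]
contact_force: [-22.0, -5.4, 27.4]
opening: 0.65
grasp_force: 48.6
```

```bash
python3 -m creep '[{"x":0,"y":0,"z":-1.5,"rx":0,"ry":0,"rz":0,"hand":50},{"x":0,"y":0,"z":-0.5,"rx":0,"ry":0,"rz":0,"hand":50},{"x":0,"y":0,"z":0,"rx":0,"ry":0,"rz":0,"hand":50}]'
python3 - <<'E'
from h import *
s=sense();print(A.T@s["contact_force"],A.T@(s["eef_pos"]-P0))
E
```

```text
clock: 10.5
eef_pos: [653.4, 155.9, 114.2]
tcp_rot: [-3.14, 0.44, -3.066]
contact_force: [-8.0, -2.7, 9.3]
opening: 0.651
grasp_force: 46.2
[-3.45369668 -2.06079226 11.91290128] [170.58154481  -1.30815869   7.79683097]
```

```bash
python3 -m creep '[{"x":0,"y":0,"z":-0.7,"rx":0,"ry":0,"rz":0,"hand":50},{"x":0,"y":0,"z":0,"rx":0,"ry":0,"rz":0,"hand":85},{"x":0,"y":0,"z":0,"rx":0,"ry":0,"rz":0,"hand":85},{"x":0,"y":0,"z":0,"rx":0,"ry":0,"rz":0,"hand":85},{"x":0,"y":0,"z":0,"rx":0,"ry":0,"rz":0,"hand":85},{"x":0,"y":0,"z":0,"rx":0,"ry":0,"rz":0,"hand":85},{"x":0,"y":0,"z":0,"rx":0,"ry":0,"rz":0,"hand":85},{"x":0,"y":0,"z":0,"rx":0,"ry":0,"rz":0,"hand":85}]'
python3 - <<'E'
from h import *
s=grab_frame("scene")[100:270,320:540,::-1]
cv2.imwrite("pics/rel.png",cv2.resize(s,None,fx=3.5,fy=3.5,interpolation=2))
E
```

```text
clock: 11.5
eef_pos: [653.1, 155.9, 114.1]
tcp_rot: [-3.14, 0.439, -3.066]
contact_force: [-0.3, 0.5, 0.5]
opening: 0.997
grasp_force: 0.0
```

View pics/rel.png

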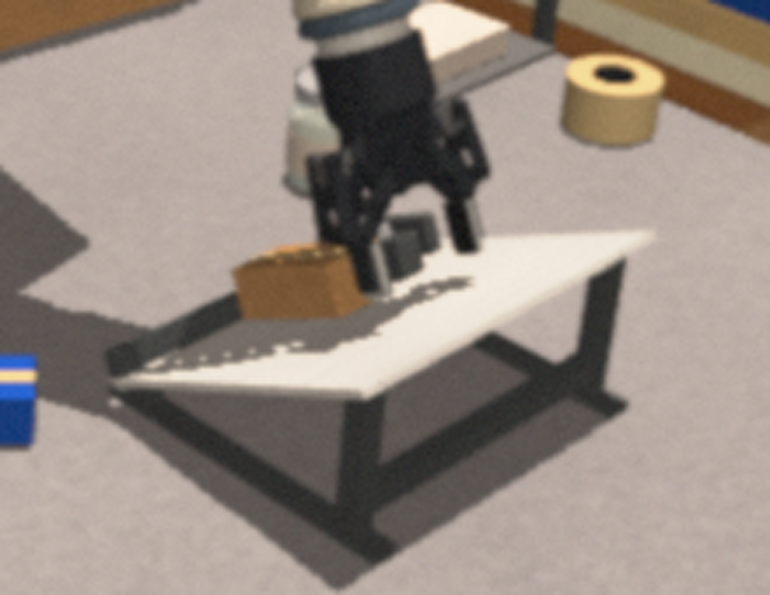

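The carton has slid down onto the ledge (crop (300,285)), with the fingers clear above. Retracting, shutting the fingers and moving beside it.

```bash
python3 -m creep '[{"x":0,"y":0,"z":-25,"rx":0,"ry":0,"rz":0,"hand":85},{"x":0,"y":0,"z":-40,"rx":0,"ry":0,"rz":0,"hand":85},{"x":0,"y":-20,"z":-15,"rx":0,"ry":0,"rz":0,"hand":0},{"x":10,"y":-30,"z":0,"rx":0,"ry":0,"rz":0,"hand":0},{"x":30,"y":-40,"z":0,"rx":0,"ry":0,"rz":0,"hand":0},{"x":40,"y":-10,"z":0,"rx":0,"ry":0,"rz":0,"hand":0},{"x":40,"y":0,"z":0,"rx":0,"ry":0,"rz":0,"hand":0},{"x":10,"y":0,"z":0,"rx":0,"ry":0,"rz":0,"hand":0},{"x":0,"y":0,"z":0,"rx":0,"ry":0,"rz":0,"hand":0}]'
python3 - <<'E'
from h import *
s=sense();print(A.T@(s["eef_pos"]-P0),A.T@s["contact_force"])
t=grab_frame("top");c=grab_frame("scene")
cv2.imwrite("pics/tfull.png",t[:,:,::-1]);cv2.imwrite("pics/sfull.png",c[:,:,::-1])
a=cv2.resize(t[85:205,190:330,::-1],None,fx=3,fy=3,interpolation=2);b=cv2.resize(c[130:250,340:465,::-1],None,fx=3,fy=3,interpolation=2)
cv2.imwrite("pics/side.png",np.hstack([a,b]))
E
```

```text
clock: 12.68
eef_pos: [509.7, 45.0, 131.7]
tcp_rot: [-3.14, 0.44, -3.066]
contact_force: [-0.5, 0.1, 1.0]
opening: 0.0
grasp_force: 0.0
[  40.43692013 -100.78541971   87.84129844] [-0.01653201  0.11934077  1.15021712]
```

View pics/side.png

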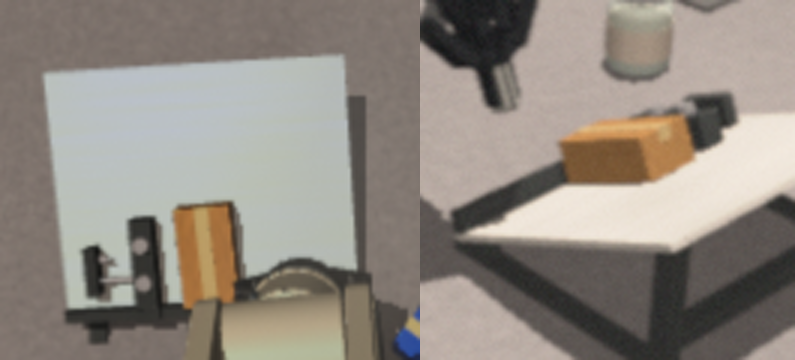

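The top crop shows the carton on the ledge (left edge (174,207)–(183,308), upper right corner (233,203)), squared up with a gap to the stop at x≈160. Checking the numbers.

Run:
```python
from h import *
q=P0-1.5*n
S=onplane("top",[(267.7,152.7),(248,154),(251,187.7)],q+40*n,n); print(((S-P0)@A).round(1))
S=onplane("top",[(190+157/3,85+218/3),(190+161/3,85+315/3)],q+31*n,n); print(((S-P0)@A).round(1))
```

```text
[[103.7 -32.3  38.5]
 [103.3  26.   38.5]
 [  1.7  26.   38.5]]
[[92.4 45.1 29.5]
 [-5.8 50.  29.5]]
```

```bash
python3 -m creep '[{"x":9,"y":12,"z":10,"rx":0,"ry":0,"rz":0,"hand":0},{"x":9,"y":13,"z":20,"rx":0,"ry":0,"rz":0,"hand":0},{"x":0,"y":0,"z":25,"rx":0,"ry":0,"rz":0,"hand":0},{"x":0,"y":0,"z":16,"rx":0,"ry":0,"rz":0,"hand":0},{"x":0,"y":0,"z":6,"rx":0,"ry":0,"rz":0,"hand":0},{"x":0,"y":8,"z":0,"rx":0,"ry":0,"rz":0,"hand":0},{"x":0,"y":0,"z":0,"rx":0,"ry":0,"rz":0,"hand":0},{"x":0,"y":0,"z":0,"rx":0,"ry":0,"rz":0,"hand":0}]';  cat > f.py <<'E'
from h import *
s=sense();print("plate pos",(A.T@(s["eef_pos"]-P0)).round(2),"F",(A.T@s["contact_force"]).round(1),s["clock"])
E
python3 f.py
```

```text
clock: 13.78
eef_pos: [524.1, 79.1, 54.3]
tcp_rot: [-3.14, 0.44, -3.066]
contact_force: [0.0, 0.3, 0.9]
opening: 0.0
grasp_force: 0.0
plate pos [ 23.15 -67.91  10.52] F [0.4 0.3 0.8] 13.775
```

```bash
python3 -m creep '[{"x":0,"y":4,"z":2,"rx":0,"ry":0,"rz":0,"hand":0},{"x":0,"y":6,"z":2,"rx":0,"ry":0,"rz":0,"hand":0},{"x":0,"y":5,"z":0,"rx":0,"ry":0,"rz":0,"hand":0},{"x":0,"y":2,"z":0,"rx":0,"ry":0,"rz":0,"hand":0},{"x":0,"y":2,"z":0,"rx":0,"ry":0,"rz":0,"hand":0},{"x":0,"y":2,"z":0,"rx":0,"ry":0,"rz":0,"hand":0},{"x":0,"y":2,"z":0,"rx":0,"ry":0,"rz":0,"hand":0},{"x":0,"y":2,"z":0,"rx":0,"ry":0,"rz":0,"hand":0}]'; python3 f.py; python3 -m creep '[{"x":0,"y":2,"z":0,"rx":0,"ry":0,"rz":0,"hand":0},{"x":0,"y":2,"z":0,"rx":0,"ry":0,"rz":0,"hand":0},{"x":0,"y":2,"z":0,"rx":0,"ry":0,"rz":0,"hand":0},{"x":0,"y":2,"z":0,"rx":0,"ry":0,"rz":0,"hand":0}]'; python3 f.py
```

```text
clock: 14.78
eef_pos: [523.1, 104.0, 50.3]
tcp_rot: [-3.14, 0.439, -3.066]
contact_force: [-0.3, 0.5, -0.1]
opening: -0.002
grasp_force: 0.1
plate pos [ 22.25 -42.94   6.53] F [-0.3  0.6 -0. ] 14.775
clock: 15.28
eef_pos: [522.4, 112.0, 50.2]
tcp_rot: [-3.14, 0.439, -3.066]
contact_force: [-0.2, -1.1, -0.1]
opening: 0.0
grasp_force: 0.6
plate pos [ 22.1  -34.98   6.48] F [-0.3 -1.1  0.1] 15.275
```

```bash
python3 -m creep '[{"x":0,"y":1.5,"z":0,"rx":0,"ry":0,"rz":0,"hand":0},{"x":0,"y":1.5,"z":0,"rx":0,"ry":0,"rz":0,"hand":0},{"x":0,"y":1.5,"z":0,"rx":0,"ry":0,"rz":0,"hand":0}]'; python3 f.py; python3 -m creep '[{"x":0,"y":1.5,"z":0,"rx":0,"ry":0,"rz":0,"hand":0},{"x":0,"y":1.5,"z":0,"rx":0,"ry":0,"rz":0,"hand":0},{"x":0,"y":1.5,"z":0,"rx":0,"ry":0,"rz":0,"hand":0}]'; python3 f.py
python3 - <<'E'
from h import *
t=grab_frame("top");c=grab_frame("scene")
a=cv2.resize(t[85:205,190:330,::-1],None,fx=3,fy=3,interpolation=2);b=cv2.resize(c[130:250,340:465,::-1],None,fx=3,fy=3,interpolation=2)
cv2.imwrite("pics/push.png",np.hstack([a,b]))
E
```

```text
clock: 15.65
eef_pos: [522.2, 116.5, 50.3]
tcp_rot: [-3.14, 0.439, -3.066]
contact_force: [-1.0, -1.1, -0.9]
opening: 0.001
grasp_force: 0.6
plate pos [ 22.28 -30.44   6.49] F [-1.4 -1.  -0.4] 15.65
clock: 16.02
eef_pos: [521.8, 121.0, 50.3]
tcp_rot: [-3.14, 0.439, -3.066]
contact_force: [-1.2, -1.6, -0.5]
opening: -0.001
grasp_force: 0.6
plate pos [ 22.27 -25.96   6.46] F [-1.4 -1.5  0.1] 16.025
```

View pics/push.png

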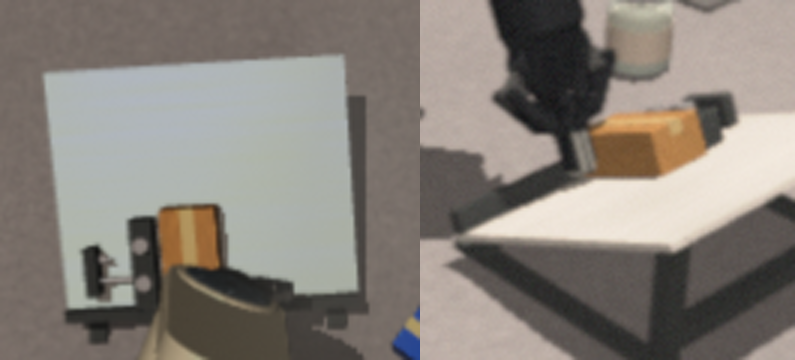

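The carton in the top crop (190,235) is almost at the stop at (145,265), which hasn't moved yet. It has at least 7 mm of travel, so I'll advance 4.5 mm and then go in 1 mm guarded steps.

```bash
echo 'import sys
sys.exit(int(abs((A.T@s["contact_force"])[1])>6.5))' >> f.py
python3 -m creep '[{"x":0,"y":1.5,"z":0,"rx":0,"ry":0,"rz":0,"hand":0},{"x":0,"y":1.5,"z":0,"rx":0,"ry":0,"rz":0,"hand":0},{"x":0,"y":1.5,"z":0,"rx":0,"ry":0,"rz":0,"hand":0}]' >/dev/null; python3 f.py &&
python3 -m creep '[{"x":0,"y":0.5,"z":0,"rx":0,"ry":0,"rz":0,"hand":0},{"x":0,"y":0.5,"z":0,"rx":0,"ry":0,"rz":0,"hand":0}]' >/dev/null && python3 f.py &&
python3 -m creep '[{"x":0,"y":0.5,"z":0,"rx":0,"ry":0,"rz":0,"hand":0},{"x":0,"y":0.5,"z":0,"rx":0,"ry":0,"rz":0,"hand":0}]' >/dev/null && python3 f.py &&
python3 -m creep '[{"x":0,"y":0.5,"z":0,"rx":0,"ry":0,"rz":0,"hand":0},{"x":0,"y":0.5,"z":0,"rx":0,"ry":0,"rz":0,"hand":0}]' >/dev/null && python3 f.py &&
python3 -m creep '[{"x":0,"y":0.5,"z":0,"rx":0,"ry":0,"rz":0,"hand":0},{"x":0,"y":0.5,"z":0,"rx":0,"ry":0,"rz":0,"hand":0}]' >/dev/null && python3 f.py &&
python3 -m creep '[{"x":0,"y":0.5,"z":0,"rx":0,"ry":0,"rz":0,"hand":0},{"x":0,"y":0.5,"z":0,"rx":0,"ry":0,"rz":0,"hand":0}]' >/dev/null && python3 f.py
```

```text
plate pos [ 22.4  -21.48   6.47] F [ 0.3 -2.7  0.7] 16.5
plate pos [ 22.39 -20.51   6.46] F [ 0.3 -2.   1.5] 16.75
plate pos [ 22.38 -19.54   6.47] F [ 0.5 -2.9  0.3] 17.0
plate pos [ 22.39 -18.52   6.46] F [ 1.1 -2.3  1.2] 17.25
plate pos [ 22.38 -17.52   6.45] F [ 0.4 -2.3  0.6] 17.5
plate pos [ 22.3  -16.75   6.46] F [ 1.3 -4.8  2.1] 17.75
```

```bash
python3 -m creep '[{"x":0,"y":0,"z":0,"rx":0,"ry":0,"rz":0,"hand":0}]' >/dev/null; python3 f.py; 
python3 -m creep '[{"x":0,"y":0.3,"z":0,"rx":0,"ry":0,"rz":0,"hand":0},{"x":0,"y":0,"z":0,"rx":0,"ry":0,"rz":0,"hand":0}]' >/dev/null && python3 f.py &&
python3 -m creep '[{"x":0,"y":0.3,"z":0,"rx":0,"ry":0,"rz":0,"hand":0},{"x":0,"y":0,"z":0,"rx":0,"ry":0,"rz":0,"hand":0}]' >/dev/null && python3 f.py
```

```text
plate pos [ 22.33 -16.65   6.46] F [ 1.7 -3.6  1.5] 17.875
plate pos [ 22.36 -16.31   6.45] F [ 1.9 -4.9  2.7] 18.125
plate pos [ 22.34 -15.93   6.45] F [ 2.1 -4.7  2.4] 18.375
```

```bash
M(){ :; }
python3 -m creep '[{"x":0,"y":0.4,"z":0,"rx":0,"ry":0,"rz":0,"hand":0},{"x":0,"y":0.4,"z":0,"rx":0,"ry":0,"rz":0,"hand":0}]' >/dev/null && python3 f.py &&
python3 -m creep '[{"x":0,"y":0.4,"z":0,"rx":0,"ry":0,"rz":0,"hand":0},{"x":0,"y":0.4,"z":0,"rx":0,"ry":0,"rz":0,"hand":0}]' >/dev/null && python3 f.py &&
python3 -m creep '[{"x":0,"y":0.4,"z":0,"rx":0,"ry":0,"rz":0,"hand":0},{"x":0,"y":0.4,"z":0,"rx":0,"ry":0,"rz":0,"hand":0}]' >/dev/null && python3 f.py &&
python3 -m creep '[{"x":0,"y":0.4,"z":0,"rx":0,"ry":0,"rz":0,"hand":0},{"x":0,"y":0.4,"z":0,"rx":0,"ry":0,"rz":0,"hand":0}]' >/dev/null && python3 f.py &&
python3 -m creep '[{"x":0,"y":0.4,"z":0,"rx":0,"ry":0,"rz":0,"hand":0},{"x":0,"y":0.4,"z":0,"rx":0,"ry":0,"rz":0,"hand":0}]' >/dev/null && python3 f.py &&
python3 -m creep '[{"x":0,"y":0.4,"z":0,"rx":0,"ry":0,"rz":0,"hand":0},{"x":0,"y":0.4,"z":0,"rx":0,"ry":0,"rz":0,"hand":0}]' >/dev/null && python3 f.py &&
python3 -m creep '[{"x":0,"y":0.4,"z":0,"rx":0,"ry":0,"rz":0,"hand":0},{"x":0,"y":0.4,"z":0,"rx":0,"ry":0,"rz":0,"hand":0}]' >/dev/null && python3 f.py &&
python3 -m creep '[{"x":0,"y":0.4,"z":0,"rx":0,"ry":0,"rz":0,"hand":0},{"x":0,"y":0.4,"z":0,"rx":0,"ry":0,"rz":0,"hand":0}]' >/dev/null && python3 f.py &&
python3 -m creep '[{"x":0,"y":0.4,"z":0,"rx":0,"ry":0,"rz":0,"hand":0},{"x":0,"y":0.4,"z":0,"rx":0,"ry":0,"rz":0,"hand":0}]' >/dev/null && python3 f.py &&
python3 -m creep '[{"x":0,"y":0.4,"z":0,"rx":0,"ry":0,"rz":0,"hand":0},{"x":0,"y":0.4,"z":0,"rx":0,"ry":0,"rz":0,"hand":0}]' >/dev/null && python3 f.py
```

```text
plate pos [ 22.33 -15.12   6.45] F [ 1.8 -4.4  1.5] 18.625
plate pos [ 22.34 -14.32   6.45] F [ 2.1 -4.1  2.4] 18.875
plate pos [ 22.38 -13.49   6.45] F [ 1.6 -5.3  2.9] 19.125
plate pos [ 22.36 -12.73   6.45] F [ 2.1 -3.7  2.4] 19.375
plate pos [ 22.34 -11.95   6.44] F [ 1.8 -6.   2.7] 19.625
plate pos [ 22.33 -11.15   6.45] F [ 1.7 -5.1  2.7] 19.875
plate pos [ 22.33 -10.35   6.44] F [ 1.8 -5.2  2.9] 20.125
plate pos [22.35 -9.55  6.44] F [ 2.8 -4.8  2.1] 20.375
plate pos [22.34 -8.76  6.45] F [ 3.1 -4.4  3.1] 20.625
plate pos [22.31 -7.97  6.44] F [ 2.7 -6.3  2.4] 20.875
```

```bash
sed -i 's/>6.5/>8/' f.py
python3 -m creep '[{"x":0,"y":0.4,"z":0,"rx":0,"ry":0,"rz":0,"hand":0},{"x":0,"y":0.4,"z":0,"rx":0,"ry":0,"rz":0,"hand":0}]' >/dev/null && python3 f.py &&
python3 -m creep '[{"x":0,"y":0.4,"z":0,"rx":0,"ry":0,"rz":0,"hand":0},{"x":0,"y":0.4,"z":0,"rx":0,"ry":0,"rz":0,"hand":0}]' >/dev/null && python3 f.py &&
python3 -m creep '[{"x":0,"y":0.4,"z":0,"rx":0,"ry":0,"rz":0,"hand":0},{"x":0,"y":0.4,"z":0,"rx":0,"ry":0,"rz":0,"hand":0}]' >/dev/null && python3 f.py &&
python3 -m creep '[{"x":0,"y":0.4,"z":0,"rx":0,"ry":0,"rz":0,"hand":0},{"x":0,"y":0.4,"z":0,"rx":0,"ry":0,"rz":0,"hand":0}]' >/dev/null && python3 f.py &&
python3 -m creep '[{"x":0,"y":0.4,"z":0,"rx":0,"ry":0,"rz":0,"hand":0},{"x":0,"y":0.4,"z":0,"rx":0,"ry":0,"rz":0,"hand":0}]' >/dev/null && python3 f.py &&
python3 -m creep '[{"x":0,"y":0.4,"z":0,"rx":0,"ry":0,"rz":0,"hand":0},{"x":0,"y":0.4,"z":0,"rx":0,"ry":0,"rz":0,"hand":0}]' >/dev/null && python3 f.py &&
python3 -m creep '[{"x":0,"y":0.4,"z":0,"rx":0,"ry":0,"rz":0,"hand":0},{"x":0,"y":0.4,"z":0,"rx":0,"ry":0,"rz":0,"hand":0}]' >/dev/null && python3 f.py &&
python3 -m creep '[{"x":0,"y":0.4,"z":0,"rx":0,"ry":0,"rz":0,"hand":0},{"x":0,"y":0.4,"z":0,"rx":0,"ry":0,"rz":0,"hand":0}]' >/dev/null && python3 f.py &&
python3 -m creep '[{"x":0,"y":0.4,"z":0,"rx":0,"ry":0,"rz":0,"hand":0},{"x":0,"y":0.4,"z":0,"rx":0,"ry":0,"rz":0,"hand":0}]' >/dev/null && python3 f.py &&
python3 -m creep '[{"x":0,"y":0.4,"z":0,"rx":0,"ry":0,"rz":0,"hand":0},{"x":0,"y":0.4,"z":0,"rx":0,"ry":0,"rz":0,"hand":0}]' >/dev/null && python3 f.py
```

```text
plate pos [22.37 -7.15  6.45] F [ 2.2 -4.8  3.7] 21.125
plate pos [22.36 -6.36  6.45] F [ 1.8 -5.8  3.6] 21.375
plate pos [22.31 -5.59  6.44] F [ 1.8 -5.6  2.5] 21.625
plate pos [22.32 -4.79  6.43] F [ 2.2 -5.1  3.2] 21.875
plate pos [22.31 -3.98  6.44] F [ 2.6 -5.6  3.6] 22.125
plate pos [22.33 -3.18  6.44] F [ 2.4 -4.5  3.2] 22.375
plate pos [22.31 -2.38  6.44] F [ 2.1 -5.9  4.2] 22.625
plate pos [22.33 -1.61  6.44] F [ 2.4 -5.1  2.7] 22.875
plate pos [22.32 -0.8   6.44] F [ 2.6 -5.4  4.2] 23.125
plate pos [ 2.231e+01 -2.000e-02  6.460e+00] F [ 1.7 -4.7  3.4] 23.375
```

```bash
python3 -m creep '[{"x":0,"y":0.4,"z":0,"rx":0,"ry":0,"rz":0,"hand":0},{"x":0,"y":0.4,"z":0,"rx":0,"ry":0,"rz":0,"hand":0}]' >/dev/null && python3 f.py &&
python3 -m creep '[{"x":0,"y":0.4,"z":0,"rx":0,"ry":0,"rz":0,"hand":0},{"x":0,"y":0.4,"z":0,"rx":0,"ry":0,"rz":0,"hand":0}]' >/dev/null && python3 f.py &&
python3 -m creep '[{"x":0,"y":0.4,"z":0,"rx":0,"ry":0,"rz":0,"hand":0},{"x":0,"y":0.4,"z":0,"rx":0,"ry":0,"rz":0,"hand":0}]' >/dev/null && python3 f.py &&
python3 -m creep '[{"x":0,"y":0.4,"z":0,"rx":0,"ry":0,"rz":0,"hand":0},{"x":0,"y":0.4,"z":0,"rx":0,"ry":0,"rz":0,"hand":0}]' >/dev/null && python3 f.py &&
python3 -m creep '[{"x":0,"y":0.4,"z":0,"rx":0,"ry":0,"rz":0,"hand":0},{"x":0,"y":0.4,"z":0,"rx":0,"ry":0,"rz":0,"hand":0}]' >/dev/null && python3 f.py &&
python3 -m creep '[{"x":0,"y":0.4,"z":0,"rx":0,"ry":0,"rz":0,"hand":0},{"x":0,"y":0.4,"z":0,"rx":0,"ry":0,"rz":0,"hand":0}]' >/dev/null && python3 f.py &&
python3 -m creep '[{"x":0,"y":0.4,"z":0,"rx":0,"ry":0,"rz":0,"hand":0},{"x":0,"y":0.4,"z":0,"rx":0,"ry":0,"rz":0,"hand":0}]' >/dev/null && python3 f.py &&
python3 -m creep '[{"x":0,"y":0.4,"z":0,"rx":0,"ry":0,"rz":0,"hand":0},{"x":0,"y":0.4,"z":0,"rx":0,"ry":0,"rz":0,"hand":0}]' >/dev/null && python3 f.py &&
python3 -m creep '[{"x":0,"y":0.4,"z":0,"rx":0,"ry":0,"rz":0,"hand":0},{"x":0,"y":0.4,"z":0,"rx":0,"ry":0,"rz":0,"hand":0}]' >/dev/null && python3 f.py &&
python3 -m creep '[{"x":0,"y":0.4,"z":0,"rx":0,"ry":0,"rz":0,"hand":0},{"x":0,"y":0.4,"z":0,"rx":0,"ry":0,"rz":0,"hand":0}]' >/dev/null && python3 f.py
```

```text
plate pos [22.32  0.79  6.44] F [ 3.5 -5.9  3.7] 23.625
plate pos [22.3   1.58  6.44] F [ 1.7 -5.9  3.4] 23.875
plate pos [22.31  2.38  6.44] F [ 1.7 -5.2  3.7] 24.125
plate pos [22.31  3.14  6.44] F [ 1.6 -6.4  3.7] 24.375
plate pos [22.31  3.97  6.45] F [ 2.  -6.5  3.8] 24.625
plate pos [22.28  4.76  6.43] F [ 1.2 -5.4  2.4] 24.875
plate pos [22.3   5.54  6.44] F [ 2.1 -5.4  4.2] 25.125
plate pos [22.28  6.35  6.44] F [ 1.8 -5.   3.1] 25.375
plate pos [22.29  7.15  6.44] F [ 1.5 -5.7  4.6] 25.625
plate pos [22.28  7.47  6.47] F [ 3.3 -9.1  4.5] 25.875
```

```bash
python3 -m creep '[{"x":0,"y":0.1,"z":0,"rx":0,"ry":0,"rz":0,"hand":0},{"x":0,"y":0,"z":0,"rx":0,"ry":0,"rz":0,"hand":0}]' >/dev/null; python3 f.py
```

```text
plate pos [22.27  7.42  6.46] F [ 2.  -8.7  4.8] 26.125
```

```bash
python3 -m creep '[{"x":0,"y":0.2,"z":0,"rx":0,"ry":0,"rz":0,"hand":0},{"x":0,"y":0,"z":0,"rx":0,"ry":0,"rz":0,"hand":0}]' >/dev/null; python3 f.py
```

```text
plate pos [22.28  7.46  6.48] F [ 2.9 -9.3  4.4] 26.375
```

```bash
python3 -m creep '[{"x":0,"y":0.2,"z":0,"rx":0,"ry":0,"rz":0,"hand":0},{"x":0,"y":0,"z":0,"rx":0,"ry":0,"rz":0,"hand":0}]' >/dev/null; python3 f.py;python3 -m creep '[{"x":0,"y":0,"z":0,"rx":0,"ry":0,"rz":0,"hand":0}]' >/dev/null; python3 f.py
```

```text
plate pos [22.27  7.46  6.49] F [  4.2 -11.2   5.9] 26.625
plate pos [22.25  7.47  6.48] F [  3.1 -10.7   4.9] 26.75
```

The position has stopped advancing while the force climbs, so this is the hard end. Trimming to 12 N and holding.

```bash
Z='' ; 
python3 -m creep '[{"x":0,"y":0.1,"z":0,"rx":0,"ry":0,"rz":0,"hand":0},{"x":0,"y":0,"z":0,"rx":0,"ry":0,"rz":0,"hand":0},{"x":0,"y":0,"z":0,"rx":0,"ry":0,"rz":0,"hand":0}]' >/dev/null; python3 f.py; python3 -m creep '[{"x":0,"y":0,"z":0,"rx":0,"ry":0,"rz":0,"hand":0},{"x":0,"y":0,"z":0,"rx":0,"ry":0,"rz":0,"hand":0},{"x":0,"y":0,"z":0,"rx":0,"ry":0,"rz":0,"hand":0},{"x":0,"y":0,"z":0,"rx":0,"ry":0,"rz":0,"hand":0},{"x":0,"y":0,"z":0,"rx":0,"ry":0,"rz":0,"hand":0}]' >/dev/null;python3 f.py; python3 -m creep '[{"x":0,"y":0,"z":0,"rx":0,"ry":0,"rz":0,"hand":0},{"x":0,"y":0,"z":0,"rx":0,"ry":0,"rz":0,"hand":0},{"x":0,"y":0,"z":0,"rx":0,"ry":0,"rz":0,"hand":0},{"x":0,"y":0,"z":0,"rx":0,"ry":0,"rz":0,"hand":0},{"x":0,"y":0,"z":0,"rx":0,"ry":0,"rz":0,"hand":0}]' >/dev/null;python3 f.py
```

```text
plate pos [22.25  7.49  6.48] F [  2.9 -11.2   5.3] 27.125
plate pos [22.24  7.47  6.46] F [  3.8 -11.    4.7] 27.75
plate pos [22.26  7.47  6.48] F [  3.7 -11.5   5.4] 28.375
```

```bash
python3 -m creep '[{"x":0,"y":0.1,"z":0,"rx":0,"ry":0,"rz":0,"hand":0},{"x":0,"y":0,"z":0,"rx":0,"ry":0,"rz":0,"hand":0},{"x":0,"y":0,"z":0,"rx":0,"ry":0,"rz":0,"hand":0},{"x":0,"y":0,"z":0,"rx":0,"ry":0,"rz":0,"hand":0},{"x":0,"y":0,"z":0,"rx":0,"ry":0,"rz":0,"hand":0},{"x":0,"y":0,"z":0,"rx":0,"ry":0,"rz":0,"hand":0},{"x":0,"y":0,"z":0,"rx":0,"ry":0,"rz":0,"hand":0},{"x":0,"y":0,"z":0,"rx":0,"ry":0,"rz":0,"hand":0},{"x":0,"y":0,"z":0,"rx":0,"ry":0,"rz":0,"hand":0},{"x":0,"y":0,"z":0,"rx":0,"ry":0,"rz":0,"hand":0}]' >/dev/null; python3 f.py; python3 -m creep '[{"x":0,"y":-0.5,"z":0,"rx":0,"ry":0,"rz":0,"hand":0},{"x":0,"y":-0.5,"z":0,"rx":0,"ry":0,"rz":0,"hand":0},{"x":0,"y":-1,"z":0,"rx":0,"ry":0,"rz":0,"hand":0},{"x":0,"y":-4,"z":0,"rx":0,"ry":0,"rz":0,"hand":0},{"x":0,"y":-15,"z":0,"rx":0,"ry":0,"rz":0,"hand":0},{"x":0,"y":-30,"z":-10,"rx":0,"ry":0,"rz":0,"hand":0},{"x":0,"y":-30,"z":-40,"rx":0,"ry":0,"rz":0,"hand":0},{"x":0,"y":-40,"z":-40,"rx":0,"ry":0,"rz":0,"hand":0},{"x":0,"y":-40,"z":-40,"rx":0,"ry":0,"rz":0,"hand":0},{"x":0,"y":-40,"z":0,"rx":0,"ry":0,"rz":0,"hand":0},{"x":0,"y":0,"z":0,"rx":0,"ry":0,"rz":0,"hand":0}]'
python3 - <<'E'
from h import *
t=grab_frame("top");c=grab_frame("scene")
a=cv2.resize(t[85:205,190:330,::-1],None,fx=3,fy=3,interpolation=2);b=cv2.resize(c[130:250,340:465,::-1],None,fx=3,fy=3,interpolation=2)
cv2.imwrite("pics/end.png",np.hstack([a,b]))
E
```

```text
plate pos [22.25  7.47  6.48] F [  2.4 -11.3   4. ] 29.625
clock: 31.0
eef_pos: [497.8, -11.2, 127.8]
tcp_rot: [-3.121, 0.438, -3.073]
contact_force: [-0.1, -0.3, -0.2]
opening: 0.005
grasp_force: 0.0
```

View pics/end.png

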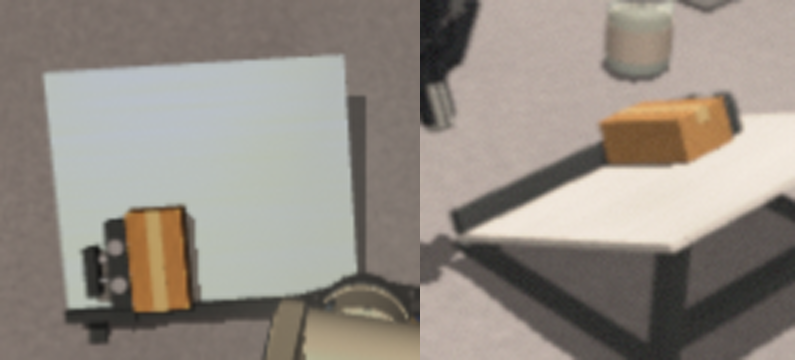

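The carton (crop (157,258)) lies flat and square against the ledge and the stop. The stop is at its screw and the robot is clear.

```bash
python3 -c "
from rig import *
print(sign_off())"
```

```text
the job is handed in; nothing more can be done
None
```

The job is handed in: the carton slid down onto the ledge by itself, was pushed with the stop to its hard end and held there at about 11 N for over one second. It now lies flat and square in the corner, with the robot clear and the other goods not touched.

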